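# Level the console riser and hold the level down on it

## Task

The riser shelf on the hall console sags at its screw-foot end. Set the spirit level upright and lengthwise on the middle of the shelf and let go of it, then turn the shelf's levelling foot by its wing grip until the bubble stands centred between the two lines. Let go of the foot and press lightly down on the spirit level with the bubble still centred, and finish while holding that press; leave the other things on the console where they are.

Things in the scene. Friction and masses are not known exactly. Their poses are not given: they have to be found in the camera images.
- level: aluminium spirit level: bar 140 mm long (x axis), 26 wide (y), 38 high (z), about 0.28 kg, upright on the table to the right of the riser at the start. Origin mid-underside. In the middle of its flat top is a 64 mm green vial with a white bubble and two black lines 20 mm apart; the vial lies just below the top, which can be pressed anywhere.
- level_center (a point): centre of the spirit level, 19 mm above its underside and below its top; axes as the level's
- bubble (a joint): place of the bubble along the level's x axis, in m: 0 midway between the lines, up to 0.017 either way. It floats to the higher end, about 0.3 mm for each mrad of tilt, and settles in about 2 s. Between the lines means within 0.003.
- shelf_mid (a point): middle of the top of the riser shelf: dark walnut board 100 (x) by 370 (y) by 18 mm, top 80 mm above the table when level. z: its normal; +y: along it to the end that pivots on two brass legs (pivot line 150 mm from here, 14 mm below the top); -y: to the levelling foot. Ends at +180 and -190 mm. Starts 20 to 42 mrad low at the foot end; stays as the foot sets it.
- foot_grip (a point): centre of the levelling foot's steel wing grip: upright bar 50 mm long (x), 10 thick (y), 32 high, 100 to 132 mm above the table, on a vertical screw 160 mm to -y of shelf_mid. It keeps its height. Clockwise from above raises that end, 14 mrad per rad; level is 1.4 to 3 rad clockwise of the start, the stop 2.8 rad beyond. Friction 0.12 N m; stays where left, also when the shelf is pressed.
- key_bowl: white ceramic bowl, 110 mm across, 45 mm high, at the far right; origin under its centre
- candlestick: brass candlestick, 64 mm across, 105 mm high, right; origin under its centre
- frame: standing brass picture frame, 150 mm wide, 200 mm high, left; origin under its panel
- pebble: flat grey river pebble, 60 mm across, 24 mm high, near the robot; origin under its centre
- screwdriver: screwdriver lying at the far side; origin about its middle
- mug: blue mug, 80 mm across, 90 mm high, far left; origin under its centre
- tape_measure: grey tape measure, 60 x 35 x 55 mm, near left; origin under its centre
Mind the look-alikes: they are no part of the job. Of the things shaped like the level, the aluminium one is meant.

How it is judged:
On the way, in this order (a step that is already met when the one before it is completed fails the run):
1. the spirit level stands lengthwise on the middle of the shelf, let go (x of level_center in the frame of shelf_mid between -0.035 and 0.035 m and y of level_center in the frame of shelf_mid between -0.06 and 0.085 m and z of level_center in the frame of shelf_mid between 0.012 and 0.026 m and angle between the x axis of level_center and the y axis of shelf_mid, either way round below 0.2 rad and angle between level_center's own z axis and vertical below 0.1 rad and contact force between the fingers and level below 0.05 N), for 0.3 s.
2. with the level left alone on the shelf, the foot has been turned until the bubble is centred (all of step 1 and value of joint bubble between -0.003 and 0.003 m), for 0.5 s.
At the end, for the whole second after the job is handed in: The level stands upright and lengthwise (0.2 rad) on the shelf, within 35 mm of its centre line and 60 mm (footward) or 85 mm of its middle, the bubble within 3 mm of centre, and the fingers still press it so that it bears on the shelf with more than 6 N (it weighs 2 to 3.6 N) (x of level_center in the frame of shelf_mid between -0.035 and 0.035 m and y of level_center in the frame of shelf_mid between -0.06 and 0.085 m and z of level_center in the frame of shelf_mid between 0.012 and 0.026 m and angle between the x axis of level_center and the y axis of shelf_mid, either way round below 0.2 rad and angle between level_center's own z axis and vertical below 0.1 rad and value of joint bubble between -0.003 and 0.003 m and contact force between the fingers and level above 2 N and contact force between level and shelf above 6 N); the arm keeps its last pose, push and grip.
It fails at once if a bystander was moved by more than 40 mm (distance of any of key_bowl, candlestick, frame, pebble, screwdriver, mug, tape_measure from where it was at the start of the episode above 0.04 m).
It fails at once if the level was pressed hard (over 45 N) on the shelf (contact force between level and shelf above 45 N).
It also fails if it takes over 72 s, if anything falls off the work surface, if the arm or the gripper's body presses on something with over 40 N, if the wrist force passes 120 N, or if a joint passes its speed limit or range.

## Robot

A 6-joint arm with a two-finger parallel gripper is mounted at the origin on the work surface. World frame = base frame: x ahead of the robot, y to its left, z up, the work surface at z = 0. Lengths are in m, angles in rad, forces in N, time in s.
With the tool pointing down it reaches from about 0.3 to 0.75 m from the base axis. Payload 8.5 kg.
Tool frame: the origin (TCP) lies midway between the tips of the shut fingers; the grasp point (between the pads) lies 19 mm behind it (ctrl.grip_depth is the z of the grasp point in the tool frame, in m); z points along the fingers, y is the line along which they close (so a half turn about z gives the same grasp; the last joint's range is limited). The gripper opens to 88 mm and grips with 3 to 60 N. Pads are 18 mm wide; open, the fingers measure 123 mm over their backs; the gripper's body (75 mm by 187 mm) begins 45 mm behind the grasp point.
Start: joints at [-1.332, 0.381, 1.297, -0, 1.464, -0.215], TCP at [0.241, -0.494, 0.239] pointing down, gripper open.
Joint ranges: [-3.11, 3.11], [-0.89, 2.33], [0.22, 2.48], [-1.42, 4.56], [0.17, 2.85], [-2.88, 2.88]. Speed limits (rad/s): [2.39, 2.39, 3.14, 3.14, 3.14, 3.14].

## Interface

Orientations are given as a unit quaternion [w, x, y, z].
In Python, from station import ctrl, camera, job, models gives the robot as it stands. The module is installed in compiled form; this text tells all that it offers.
- The arm moves only by the tool carry_out, never from a script. Its argument "plan" is a list of rows, each a list of 5 numbers: the shift along the tool's x, y, z in m, then the turn about the tool's z in rad, then the opening, from 0 (shut) to 1 (fully open). A call has 1 to 10 rows; each row shifts and turns the commanded pose from where the row before left it, along the tool's axes as they then stand; what a row does not reach is not made up. A row lasts 1/12 s, in which the tool goes at most 41.7 mm and 7.16 degrees, less where a joint would pass 70% of its speed; a pose out of reach is approached as far as the arm can. A call is refused whole if a number of a shift passes 0.0417 or a number of a turn 0.125, either way. A call with a gripper value outside its range is refused whole. The fingers move at their own pace and stop on an object; "newtons" is the grip in N (left out, the last holds). Time passes only in rows, so rows that do not move let the fingers close. It gives the time, the measured TCP pose, the force, the opening and the grip force at its end, in the units of the state.
- ctrl.sense(): the state, without advancing time (a new reading comes with each control period).
- camera(name): name is "scene" or "side" or "wrist"; returns a dict with "image" (400x640x3 uint8, blue, green, red), "fx", "fy", "cx", "cy" (pixels), "R" (3x3) and "t" (3): a world point X has camera coordinates R X + t. Camera axes: x right, y down, z forward; pixel columns grow to the right and rows downward; lengths in m; the calibration is good to about 2 mm. A picture is of the moment at which its call begins. There is no depth.
- job.job_done(): hands the job in; it is judged then, once.
Trained networks look in the newest picture that a camera, given by its name, has taken for a name from the list of things; names that differ only in an ending like _2 or _b are one class to them, and where a whole thing is asked for, a point or a joint stands for the part that bears it (a point fixed in the world has none). Each returns a list of dicts, best first, with "score" (0 to 1); they miss things now and then, are a little off and sometimes report something else, mostly with a low value. They report only what shows in the picture. A call takes as long as a camera call. They do not tell look-alikes from the thing itself.
- models.spot_in(camera, query): "xy" ([column, row] in pixels, amid what is visible of it).
- models.cut_out(camera, query): "mask" (400x640 bool, what is visible of it) and "xy" ([column, row] in pixels, amid what is visible of it).
- models.landmark_of(camera, query): "xy" ([column, row] in pixels: a listed point, or the origin of a listed thing).
The state is a dict: "time_s": time; "q": joint angles; "dq": joint speeds; "joint_torque": joint torques, N m; "eef_pos": TCP position; "tool_rot": TCP orientation; "wrist_force": force on the tool from outside, world axes, zero at the start; "ft_torque": the same for the moment, N m; "grip_width": opening from 0.0 (shut) to 1.0 (fully open); "gripper_force": force on a finger pad.
Only numpy, scipy, OpenCV 4.12 (cv2) and the standard library are available. Lean on these libraries where they do the work, as an engineer would, in place of code of your own. Each camera call takes 0.05 s, during which the arm holds its last target. There are 200 camera calls.

## Working session

There is one attempt and no reset: what is moved stays moved. The work goes in short steps, Python scripts to look and compute and a tool call to move; the robot and the scene stay as the last step left them, time stands still between calls to the robot, and variables do not carry over. Pictures are saved under pics/ and viewed, at most 10 in all, crops included, and the job is handed in when it is done.

Besides the shell and the picture viewer there is one more tool, called after ">>>" by a JSON object that holds its "op" and its "data". carry_out: Moves the arm, as the interface text tells. Its arguments: {"type":"object","properties":{"plan":{"type":"array","items":{"type":"array","items":{"type":"number"}}},"newtons":{"type":"number"}},"required":["plan"]}

```bash
mkdir -p pics
cat > h.py <<'E'
import numpy as np, cv2
from station import ctrl, camera, job, models
def px2w(c,uv,z):
    R=np.array(c["R"]);t=np.array(c["t"])
    d=R.T@np.array([(uv[0]-c["cx"])/c["fx"],(uv[1]-c["cy"])/c["fy"],1.]);o=-R.T@t
    return o+d*(z-o[2])/d[2]
def w2px(c,X):
    p=np.array(c["R"])@np.array(X)+np.array(c["t"]);return np.array([c["fx"]*p[0]/p[2]+c["cx"],c["fy"]*p[1]/p[2]+c["cy"]])
E
python3 - <<'E'
from h import *
s=ctrl.sense();print(s["time_s"],s["eef_pos"],s["tool_rot"],ctrl.grip_depth)
for n in ["scene","side"]:
    c=camera(n);cv2.imwrite(f"pics/{n}0.png",c["image"])
    for q,z in [("level_center",.019),("shelf_mid",.078),("foot_grip",.116),("key_bowl",0),("candlestick",0),("frame",0),("pebble",0),("screwdriver",0),("mug",0),("tape_measure",0)]:
        for d in models.landmark_of(n,q)[:3]: print(n,q,round(d["score"],2),np.round(d["xy"]),np.round(px2w(c,d["xy"],z),3))
E
```

```text
0.0 [ 0.2410334  -0.49406257  0.23816522] [-6.99388751e-04  9.74368768e-01  2.24955581e-01 -2.36255112e-05] -0.0187
scene level_center 0.91 [229. 172.] [ 0.406 -0.426  0.019]
scene level_center 0.89 [195. 146.] [ 0.303 -0.587  0.019]
scene level_center 0.71 [236. 213.] [ 0.577 -0.353  0.019]
scene shelf_mid 0.87 [386. 219.] [0.562 0.145 0.078]
scene foot_grip 0.57 [339. 197.] [ 0.528 -0.013  0.116]
scene candlestick 0.63 [191. 212.] [ 0.586 -0.511  0.   ]
scene frame 0.79 [478. 233.] [0.509 0.46  0.   ]
scene pebble 0.72 [284. 169.] [ 0.341 -0.237  0.   ]
scene pebble 0.51 [350. 285.] [0.77 0.06 0.  ]
scene screwdriver 0.62 [350. 284.] [0.767 0.062 0.   ]
scene mug 0.69 [416. 288.] [0.746 0.262 0.   ]
scene tape_measure 0.62 [443. 188.] [0.334 0.341 0.   ]
side level_center 0.96 [436. 189.] [ 0.311 -0.607  0.019]
side level_center 0.73 [397. 198.] [ 0.395 -0.436  0.019]
side level_center 0.57 [336. 206.] [ 0.548 -0.227  0.019]
side shelf_mid 0.78 [265. 236.] [0.546 0.16  0.078]
side shelf_mid 0.67 [307. 195.] [ 0.623 -0.142  0.078]
side shelf_mid 0.41 [204. 298.] [0.458 0.488 0.078]
side foot_grip 0.51 [304. 210.] [ 0.517 -0.01   0.116]
side key_bowl 0.64 [309. 196.] [ 0.707 -0.241  0.   ]
side frame 0.66 [205. 302.] [0.517 0.451 0.   ]
side pebble 0.52 [381. 230.] [ 0.324 -0.226  0.   ]
side pebble 0.24 [301. 208.] [ 0.666 -0.148  0.   ]
side pebble 0.22 [350. 188.] [ 0.61  -0.403  0.   ]
side screwdriver 0.44 [249. 220.] [0.762 0.051 0.   ]
side screwdriver 0.16 [352. 196.] [ 0.566 -0.358  0.   ]
side mug 0.87 [207. 246.] [0.747 0.268 0.   ]
side tape_measure 0.87 [277. 312.] [0.314 0.338 0.   ]
```

View pics/scene0.png

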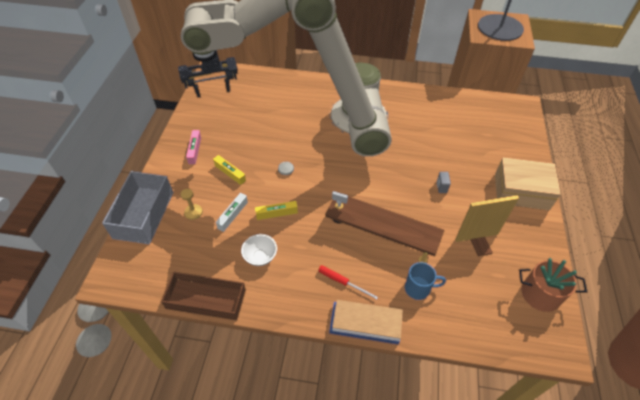

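View pics/side0.png

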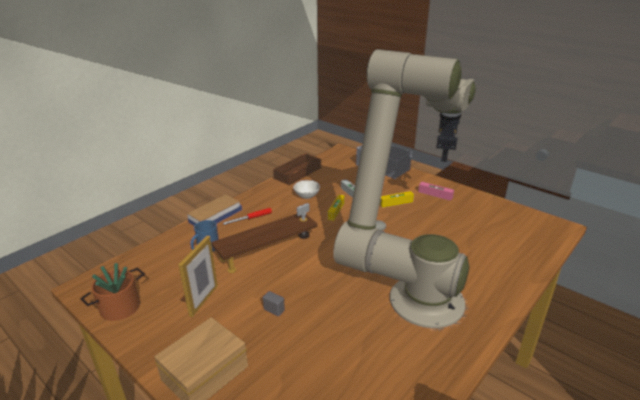

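```bash
cat >> h.py <<'E'
def rect(c,m,z):
    ct=max(cv2.findContours(m.astype(np.uint8),cv2.RETR_EXTERNAL,cv2.CHAIN_APPROX_NONE)[0],key=len)[:,0,:]
    P=np.array([px2w(c,p,z)[:2] for p in ct],np.float32)
    r=cv2.minAreaRect(P*1000);b=cv2.boxPoints(r)/1000
    e0,e1=b[1]-b[0],b[2]-b[1];e=e0 if np.hypot(*e0)>np.hypot(*e1) else e1
    return np.array(r[0])/1000,np.array(r[1]),np.arctan2(e[1],e[0])%np.pi
def toolyaw():
    w,x,y,z=ctrl.sense()["tool_rot"]
    return np.arctan2(2*(x*y+w*z),1-2*(y*y+z*z))  # heading of tool x axis
E
python3 - <<'E'
from h import *
print("toolx yaw",toolyaw())
for n in ["scene","side"]:
    c=camera(n)
    for q,z in [("level_center",.03),("shelf_mid",.075),("foot_grip",.116),("candlestick",.05),("key_bowl",.02)]:
        for d in models.cut_out(n,q)[:5]: print(n,q,round(d["score"],2),np.round(d["xy"]),d["mask"].sum(),*[np.round(a,3) for a in rect(c,d["mask"],z)], c["image"][int(d["xy"][1]),int(d["xy"][0])])
E
```

```text
toolx yaw 0.4538148511034005
scene level_center 0.92 [230. 211.] 519 [ 0.58  -0.362] [ 50.184 162.874] 2.806 [106 140  94]
scene level_center 0.83 [275. 209.] 581 [ 0.551 -0.218] [ 60.791 145.681] 1.953 [ 92 147 143]
scene level_center 0.82 [195. 148.] 331 [ 0.315 -0.588] [165.19   41.867] 0.178 [144 141 183]
scene level_center 0.79 [227. 173.] 381 [ 0.402 -0.424] [163.254  43.589] 1.014 [ 48 123 147]
scene shelf_mid 0.79 [387. 221.] 3097 [0.574 0.138] [368.247 109.863] 1.322 [ 57  79 121]
scene foot_grip 0.59 [338. 198.] 151 [ 0.527 -0.01 ] [52.823 43.232] 0.825 [115 113 112]
scene candlestick 0.94 [189. 207.] 338 [ 0.582 -0.5  ] [131.905  54.572] 0.507 [ 83 149 188]
scene key_bowl 0.61 [260. 252.] 850 [ 0.702 -0.24 ] [112.714 107.279] 0.934 [229 232 233]
side level_center 0.8 [436. 189.] 340 [ 0.298 -0.578] [143.326  90.023] 0.265 [111  95 157]
side level_center 0.75 [398. 200.] 374 [ 0.382 -0.416] [167.14   83.603] 1.01 [ 10 154 181]
side level_center 0.53 [348. 189.] 152 [ 0.589 -0.36 ] [ 54.171 139.934] 2.466 [97 99 99]
side level_center 0.49 [336. 205.] 248 [ 0.532 -0.211] [ 43.538 191.584] 1.942 [ 79 106  86]
side shelf_mid 0.69 [262. 237.] 1997 [0.558 0.145] [370.61 118.5 ] 1.271 [37 59 93]
side foot_grip 0.5 [300. 214.] 170 [ 0.52  -0.004] [39.787 87.554] 2.306 [115 117 118]
side candlestick 0.26 [204. 231.] 486 [0.765 0.256] [ 94.402 161.754] 2.467 [111  89  66]
side key_bowl 0.61 [309. 191.] 322 [ 0.731 -0.252] [100.103 139.297] 2.288 [205 215 216]
```

>>> {"op": "carry_out", "data": {"plan": [[0.036, 0.0024, 0, 0, 1], [0.036, 0.0024, 0, 0, 1], [0.036, 0.0024, 0, 0, 1], [0.036, 0.0024, 0, 0, 1], [0.036, 0.0024, 0, 0, 1], [0.036, 0.0024, 0, 0, 1], [0.036, 0.0024, 0, 0, 1], [0.036, 0.0024, 0, 0, 1], [0.036, 0.0024, 0, 0, 1], [0.036, 0.0024, 0, 0, 1]]}}

```text
time_s: 2.53
eef_pos: [0.5768, -0.357, 0.2387]
tool_rot: [-0.0, 0.974, 0.225, -0.0]
wrist_force: [0.1, 0.0, 0.4]
grip_width: 1.0
gripper_force: 0.0
```

>>> {"op": "carry_out", "data": {"plan": [[0, 0, 0, 0.118, 1], [0, 0, 0, 0.118, 1], [0, 0, 0, 0.118, 1], [0, 0, 0, 0.118, 1], [0, 0, 0, 0.118, 1], [0, 0, 0, 0.118, 1], [0, 0, 0, 0.118, 1], [0, 0, 0, 0, 1], [0, 0, 0, 0, 1]]}}

```text
time_s: 3.28
eef_pos: [0.5752, -0.3581, 0.2386]
tool_rot: [-0.0, 0.983, -0.183, -0.0]
wrist_force: [-0.3, 1.0, -0.2]
grip_width: 0.996
gripper_force: 0.0
```

```bash
cat >> h.py <<'E'
def go(P,yaw=None):
    """shift in current tool axes to put TCP at P, then turn about tool z"""
    s=ctrl.sense();y=toolyaw();d=np.array(P)-s["eef_pos"]
    out=[d[0]*np.cos(y)+d[1]*np.sin(y),d[0]*np.sin(y)-d[1]*np.cos(y),-d[2]]
    t=None if yaw is None else (y-yaw+np.pi/2)%np.pi-np.pi/2
    return np.round(out,4),t,"pos",np.round(s["eef_pos"],4),"yaw",round(y,3),"t",round(s["time_s"],2)
E
python3 - <<'E'
from h import *
c=camera("wrist");cv2.imwrite("pics/w1.png",c["image"])
for d in models.cut_out("wrist","level_center")[:3]: print(round(d["score"],2),np.round(d["xy"]),d["mask"].sum(),*[np.round(a,3) for a in rect(c,d["mask"],.036)])
for d in models.landmark_of("wrist","level_center")[:3]: print(d["xy"],px2w(c,d["xy"],.019))
print(go([.578,-.356,.238],-.39), -np.array(c["R"]).T@c["t"])
E
```

```text
0.92 [249. 221.] 1620 [ 0.543 -0.224] [ 31.971 153.064] 1.939
0.9 [509. 253.] 805 [ 0.369 -0.573] [60.334 40.325] 0.142
0.88 [320. 168.] 2167 [ 0.572 -0.364] [ 26.28  142.005] 2.791
[402.0, 267.3] [ 0.38952541 -0.42491224  0.019     ]
[236.6, 226.8] [ 0.53984189 -0.22110407  0.019     ]
[319.9, 170.0] [ 0.57437061 -0.36247004  0.019     ]
(array([ 0.0019, -0.0029,  0.0007]), np.float64(0.020382357631413273), 'pos', array([ 0.5752, -0.3581,  0.2387]), 'yaw', np.float64(-0.37), 't', 3.43) [ 0.65078276 -0.38610287  0.38418028]
```

View pics/w1.png

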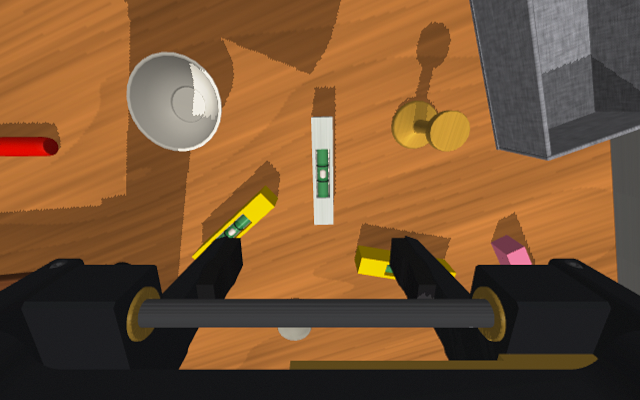

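>>> {"op": "carry_out", "data": {"plan": [[0, 0.0054, 0.02, -0.02, 0.6], [0, 0, 0.0232, 0, 0.6], [0, 0, 0.0232, 0, 0.6], [0, 0, 0.0232, 0, 0.6], [0, 0, 0.0232, 0, 0.6], [0, 0, 0.0232, 0, 0.6], [0, 0, 0.0232, 0, 0.6], [0, 0, 0.0232, 0, 0.6], [0, 0, 0.0232, 0, 0.6], [0, 0, 0.0232, 0, 0.6]]}}

```text
time_s: 4.27
eef_pos: [0.5732, -0.3631, 0.0089]
tool_rot: [0.0, 0.985, -0.174, 0.0]
wrist_force: [0.4, -1.3, -0.2]
grip_width: 0.6
gripper_force: 0.0
```

>>> {"op": "carry_out", "data": {"plan": [[0, 0, 0, 0, 0.6], [0, 0, 0, 0, 0.0], [0, 0, 0, 0, 0.0], [0, 0, 0, 0, 0.0], [0, 0, 0, 0, 0.0], [0, 0, 0, 0, 0.0], [0, 0, 0, 0, 0.0], [0, 0, 0, 0, 0.0]], "newtons": 25}}

```text
time_s: 4.93
eef_pos: [0.5737, -0.364, 0.0117]
tool_rot: [0.001, 0.985, -0.175, 0.001]
wrist_force: [-1.6, -1.3, 6.5]
grip_width: 0.295
gripper_force: 25.0
```

>>> {"op": "carry_out", "data": {"plan": [[0, 0, -0.02, 0, 0], [0, 0, -0.025, 0, 0], [0, 0, -0.03, 0, 0], [0, 0, -0.03, 0, 0], [0, 0, -0.03, 0, 0], [0, 0, -0.03, 0, 0], [0, 0, -0.03, 0, 0], [0, 0, -0.03, 0, 0], [0, 0, 0, 0, 0]]}}

```text
time_s: 5.68
eef_pos: [0.5743, -0.3638, 0.2417]
tool_rot: [0.003, 0.985, -0.175, 0.005]
wrist_force: [1.0, -1.3, -1.3]
grip_width: 0.292
gripper_force: 25.0
```

>>> {"op": "carry_out", "data": {"plan": [[-0.0122, -0.0318, 0, 0, 0], [-0.0122, -0.0318, 0, 0, 0], [-0.0122, -0.0318, 0, 0, 0], [-0.0122, -0.0318, 0, 0, 0], [-0.0122, -0.0318, 0, 0, 0], [-0.0122, -0.0318, 0, 0, 0], [-0.0122, -0.0318, 0, 0, 0], [-0.0122, -0.0318, 0, 0, 0], [-0.0122, -0.0318, 0, 0, 0], [-0.0122, -0.0318, 0, 0, 0]]}}

```text
time_s: 6.52
eef_pos: [0.5675, -0.0207, 0.2339]
tool_rot: [-0.0, 0.985, -0.175, -0.001]
wrist_force: [1.3, 0.6, -1.9]
grip_width: 0.29
gripper_force: 25.0
```

>>> {"op": "carry_out", "data": {"plan": [[-0.0122, -0.0318, 0, 0, 0], [-0.0122, -0.0318, 0, 0, 0], [-0.0122, -0.0318, 0, 0, 0], [-0.0122, -0.0318, 0, 0, 0], [-0.0122, -0.0318, 0, 0, 0], [0, 0, 0, -0.118, 0], [0, 0, 0, -0.118, 0], [0, 0, 0, -0.118, 0], [0, 0, 0, -0.118, 0], [0, 0, 0, -0.118, 0]]}}

```text
time_s: 7.35
eef_pos: [0.5654, 0.148, 0.2337]
tool_rot: [-0.0, 0.993, 0.122, -0.001]
wrist_force: [0.9, 0.2, -3.5]
grip_width: 0.292
gripper_force: 25.0
```

>>> {"op": "carry_out", "data": {"plan": [[0, 0, 0, -0.118, 0], [0, 0, 0, -0.118, 0], [0, 0, 0, -0.118, 0], [0, 0, 0, -0.118, 0], [0, 0, 0, -0.118, 0], [0, 0, 0, -0.118, 0], [0, 0, 0, -0.118, 0], [0, 0, 0, -0.118, 0], [0, 0, 0, -0.118, 0], [0, 0, 0, 0, 0]]}}

```text
time_s: 8.18
eef_pos: [0.5654, 0.1478, 0.2338]
tool_rot: [-0.001, 0.795, 0.607, -0.001]
wrist_force: [0.5, -0.1, -2.6]
grip_width: 0.294
gripper_force: 25.0
```

Run:
```python
from h import *
c=camera("wrist");cv2.imwrite("pics/w2.png",c["image"])
for q,z in [("shelf_mid",.078),("foot_grip",.132)]:
  for d in models.cut_out("wrist",q)[:2]: print(q,round(d["score"],2),np.round(d["xy"]),d["mask"].sum(),*[np.round(a,3) for a in rect(c,d["mask"],z)])
  for d in models.landmark_of("wrist",q)[:2]: print(d["xy"],px2w(c,d["xy"],z))
print(go([.567,.147,.1],1.3),ctrl.sense()["q"])
```

```text
shelf_mid 0.67 [323.  78.] 16415 [0.582 0.201] [244.203 101.045] 1.292
shelf_mid 0.47 [468. 220.] 1598 [0.734 0.083] [166.515  23.845] 1.205
(array([-0.0004,  0.0013,  0.1346]), np.float64(-0.0025661493362627574), 'pos', array([0.5658, 0.1478, 0.2346]), 'yaw', np.float64(1.297), 't', 8.43) [5.31340860e-02 4.45344033e-01 1.20366612e+00 6.72066403e-05
 1.49316569e+00 3.26491366e-01]
```

View pics/w2.png

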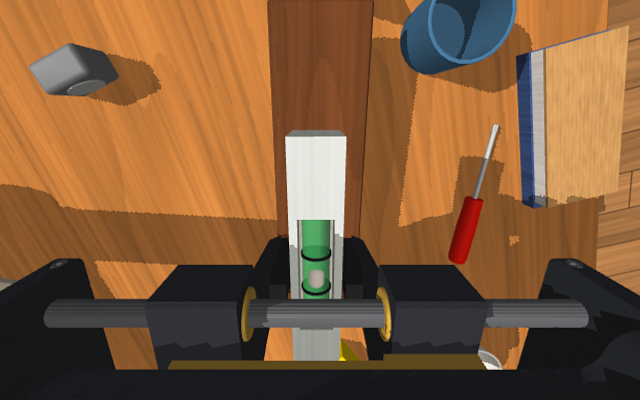

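>>> {"op": "carry_out", "data": {"plan": [[0.01, 0.001, 0.015, 0, 0], [0, 0, 0.018, 0, 0], [0, 0, 0.018, 0, 0], [0, 0, 0.018, 0, 0], [0, 0, 0.018, 0, 0], [0, 0, 0.018, 0, 0], [0, 0, 0.018, 0, 0], [0, 0, 0.01, 0, 0], [0, 0, 0.004, 0, 0], [0, 0, 0, 0, 0]]}}

```text
time_s: 9.27
eef_pos: [0.5695, 0.1571, 0.0975]
tool_rot: [-0.0, 0.796, 0.605, -0.0]
wrist_force: [-0.3, 0.8, -2.6]
grip_width: 0.288
gripper_force: 25.0
```

>>> {"op": "carry_out", "data": {"plan": [[0, 0, 0.002, 0, 0], [0, 0, 0.001, 0, 0], [0, 0, 0.001, 0, 0], [0, 0, 0, 0, 0]]}}

```text
time_s: 9.6
eef_pos: [0.5698, 0.1571, 0.0943]
tool_rot: [0.0, 0.796, 0.605, 0.0]
wrist_force: [0.6, -0.4, -2.1]
grip_width: 0.293
gripper_force: 25.0
```

>>> {"op": "carry_out", "data": {"plan": [[0, 0, 0.0015, 0, 0], [0, 0, 0.0015, 0, 0], [0, 0, 0, 0, 0]]}}

```text
time_s: 9.85
eef_pos: [0.5695, 0.1571, 0.0907]
tool_rot: [-0.0, 0.796, 0.605, -0.0]
wrist_force: [0.2, -0.4, -2.7]
grip_width: 0.291
gripper_force: 25.0
```

>>> {"op": "carry_out", "data": {"plan": [[0, 0, 0.0015, 0, 0], [0, 0, 0.001, 0, 0], [0, 0, 0, 0, 0]]}}

```text
time_s: 10.1
eef_pos: [0.5697, 0.1569, 0.0887]
tool_rot: [0.0, 0.796, 0.605, 0.0]
wrist_force: [-1.0, -2.4, 1.6]
grip_width: 0.295
gripper_force: 25.0
```

>>> {"op": "carry_out", "data": {"plan": [[0, 0, 0, 0, 0.4], [0, 0, 0, 0, 0.5], [0, 0, 0, 0, 0.55], [0, 0, 0, 0, 0.55], [0, 0, 0, 0, 0.55]]}}

```text
time_s: 10.52
eef_pos: [0.5697, 0.1572, 0.0885]
tool_rot: [0.0, 0.796, 0.605, 0.0]
wrist_force: [0.1, 0.2, 0.6]
grip_width: 0.551
gripper_force: 0.0
```

>>> {"op": "carry_out", "data": {"plan": [[0, 0, -0.015, 0, 0.55], [0, 0, -0.02, 0, 0.55], [0, 0, -0.03, 0, 0.55], [0, 0, -0.04, 0, 0.55], [-0.04, 0, -0.04, 0, 0.55], [-0.04, 0, 0, 0, 0.55], [-0.04, 0, 0, 0, 0.55], [-0.04, 0, 0, 0, 0.55], [-0.04, 0, 0, 0, 0.55], [0, 0, 0, 0, 0.55]]}}

```text
time_s: 11.35
eef_pos: [0.5177, -0.0307, 0.2231]
tool_rot: [0.001, 0.798, 0.603, -0.001]
wrist_force: [1.1, -0.2, 0.0]
grip_width: 0.547
gripper_force: 0.0
```

Run:
```python
from h import *
c=camera("wrist");cv2.imwrite("pics/w3.png",c["image"])
for q,z in [("level_center",.11),("foot_grip",.132),("shelf_mid",.078)]:
  for d in models.cut_out("wrist",q)[:2]: print(q,round(d["score"],2),np.round(d["xy"]),d["mask"].sum(),*[np.round(a,3) for a in rect(c,d["mask"],z)])
  for d in models.landmark_of("wrist",q)[:2]: print(d["xy"],px2w(c,d["xy"],z-.016 if q=="foot_grip" else z))
print(go([.524,-.007,.15]))
```

```text
level_center 0.81 [312.  28.] 1896 [0.555 0.106] [42.636 25.91 ] 1.303
level_center 0.61 [349. 272.] 999 [ 0.529 -0.127] [26.115 69.71 ] 1.857
[367.7, 289.2] [ 0.54302938 -0.15072103  0.11      ]
foot_grip 0.71 [319. 171.] 799 [ 0.525 -0.006] [52.026 18.332] 1.283
[316.5, 171.6] [ 0.52511328 -0.00646515  0.116     ]
shelf_mid 0.72 [316.  98.] 16359 [0.541 0.051] [177.543  98.715] 1.297
(array([0.018 , 0.0001, 0.0729]), None, 'pos', array([ 0.5191, -0.0243,  0.2229]), 'yaw', np.float64(1.302), 't', 11.7)
```

View pics/w3.png

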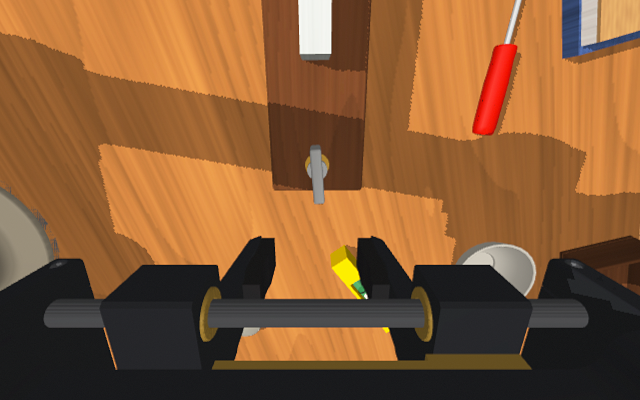

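>>> {"op": "carry_out", "data": {"plan": [[0.01, 0.001, 0.02, 0, 0.55], [0.008, 0, 0.02, 0, 0.55], [0, 0, 0.02, 0, 0.55], [0, 0, 0, 0, 0.55], [0, 0, 0, 0, 0.55], [0, 0, 0, 0, 0.55]]}}

```text
time_s: 12.2
eef_pos: [0.5253, -0.0081, 0.164]
tool_rot: [0.001, 0.796, 0.605, 0.0]
wrist_force: [-0.2, -0.2, 0.6]
grip_width: 0.551
gripper_force: 0.0
```

Run:
```python
from h import *
c=camera("wrist")
im=c["image"]; cv2.imwrite("pics/w4.png",im)
for d in models.cut_out("wrist","foot_grip")[:1]: print(round(d["score"],2),np.round(d["xy"]),*[np.round(a,3) for a in rect(c,d["mask"],.132)])
for d in models.landmark_of("wrist","foot_grip")[:1]: print(d["xy"],px2w(c,d["xy"],.116))
print(go([.525,-.0065,.102]),ctrl.sense()["q"])
```

```text
0.66 [317. 218.] [ 0.526 -0.004] [56.845 15.829] 1.313
[315.6, 222.6] [ 0.52482007 -0.00874302  0.116     ]
(array([ 0.0018, -0.0007,  0.062 ]), None, 'pos', array([ 0.5252, -0.0084,  0.164 ]), 'yaw', np.float64(1.3), 't', 12.35) [-2.41706989e-01  4.05403154e-01  1.49019306e+00  2.79045558e-05
  1.24393150e+00  2.92659577e-02]
```

View pics/w4.png

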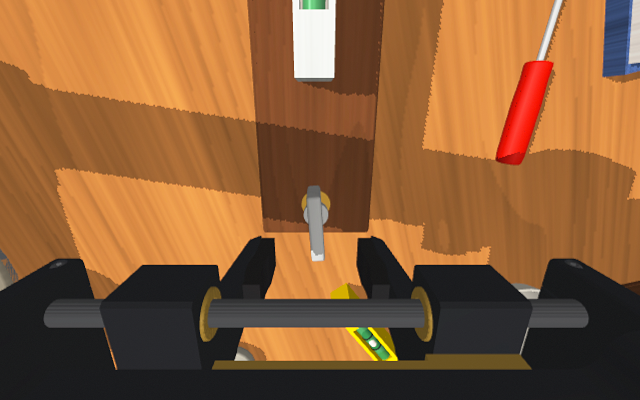

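>>> {"op": "carry_out", "data": {"plan": [[0.001, -0.0005, 0.015, 0, 0.55], [0, 0, 0.018, 0, 0.55], [0, 0, 0.018, 0, 0.55], [0, 0, 0.011, 0, 0.55], [0, 0, 0, 0, 0], [0, 0, 0, 0, 0], [0, 0, 0, 0, 0], [0, 0, 0, 0, 0], [0, 0, 0, 0, 0], [0, 0, 0, 0, 0]], "newtons": 40}}

```text
time_s: 13.18
eef_pos: [0.5251, -0.0074, 0.1016]
tool_rot: [0.001, 0.796, 0.605, 0.001]
wrist_force: [11.1, -3.1, -2.0]
grip_width: 0.122
gripper_force: 13.4
```

>>> {"op": "carry_out", "data": {"plan": [[0, 0, 0, 0, 0], [0, 0, 0, 0, 0]]}}

```text
time_s: 13.35
eef_pos: [0.5254, -0.0075, 0.1016]
tool_rot: [0.001, 0.796, 0.605, 0.001]
wrist_force: [3.0, -0.6, 3.0]
grip_width: 0.111
gripper_force: 39.4
```

>>> {"op": "carry_out", "data": {"plan": [[0, 0, 0, 0.05, 0], [0, 0, 0, 0.1, 0], [0, 0, 0, 0.1, 0], [0, 0, 0, 0.1, 0], [0, 0, 0, 0.1, 0], [0, 0, 0, 0.1, 0], [0, 0, 0, 0.1, 0], [0, 0, 0, 0.1, 0], [0, 0, 0, 0.1, 0], [0, 0, 0, 0.05, 0]]}}

```text
time_s: 14.18
eef_pos: [0.5267, -0.0086, 0.1016]
tool_rot: [0.002, 0.981, 0.196, 0.002]
wrist_force: [8.7, -7.2, -1.4]
grip_width: 0.113
gripper_force: 39.4
```

Run:
```python
from h import *
s=ctrl.sense();print(s["q"],s["wrist_force"],s["ft_torque"],s["grip_width"],go([.525,-.0075,.102]))
```

```text
[-2.40683357e-01  4.82620156e-01  1.57136860e+00 -1.49218546e-03
  1.08162313e+00  9.36190334e-01] [ 8.70075462 -7.21294962 -1.35685591] [-1.01012959 -1.36142737  0.14888576] 0.11332728186648866 (array([-0.0011, -0.0017, -0.0004]), None, 'pos', array([ 0.5267, -0.0086,  0.1016]), 'yaw', np.float64(0.395), 't', 14.18)
```

Turning well; 1.3 rad more.

>>> {"op": "carry_out", "data": {"plan": [[0, 0, 0, 0.1, 0], [0, 0, 0, 0.1, 0], [0, 0, 0, 0.1, 0], [0, 0, 0, 0.1, 0], [0, 0, 0, 0.1, 0], [0, 0, 0, 0.1, 0], [0, 0, 0, 0.1, 0]]}}

```text
time_s: 14.77
eef_pos: [0.5267, -0.0099, 0.1016]
tool_rot: [0.002, 0.988, -0.152, 0.003]
wrist_force: [7.4, -14.6, -2.4]
grip_width: 0.112
gripper_force: 39.6
```

>>> {"op": "carry_out", "data": {"plan": [[0, 0, 0, 0.1, 0], [0, 0, 0, 0.1, 0], [0, 0, 0, 0.1, 0], [0, 0, 0, 0.1, 0], [0, 0, 0, 0.1, 0], [0, 0, 0, 0.1, 0], [0, 0, 0, 0, 0]]}}

```text
time_s: 15.35
eef_pos: [0.526, -0.0107, 0.1016]
tool_rot: [0.002, 0.899, -0.438, 0.003]
wrist_force: [4.6, -18.9, 0.1]
grip_width: 0.108
gripper_force: 39.9
```

>>> {"op": "carry_out", "data": {"plan": [[0, 0, 0, 0, 0.3], [0, 0, 0, 0, 0.5], [0, 0, 0, 0, 0.5], [0, 0, -0.02, 0, 0.5], [0, 0, -0.03, 0, 0.5], [0, 0, -0.04, 0, 0.5], [0, 0, -0.03, 0, 0.5]]}}

```text
time_s: 15.93
eef_pos: [0.524, -0.0068, 0.2231]
tool_rot: [-0.0, 0.901, -0.435, -0.0]
wrist_force: [0.2, 0.4, 0.6]
grip_width: 0.499
gripper_force: 0.0
```

Run:
```python
from h import *
print(go([.55,.07,.22],1.3),ctrl.sense()["q"])
```

```text
(array([-0.044 , -0.0681,  0.0031]), np.float64(0.9419762556800801), 'pos', array([ 0.524 , -0.0068,  0.2231]), 'yaw', np.float64(-0.9), 't', 15.93) [-2.39171883e-01  3.47706884e-01  1.39624992e+00  2.27694200e-04
  1.39797175e+00  2.23120164e+00]
```

>>> {"op": "carry_out", "data": {"plan": [[-0.015, -0.023, 0, 0, 0.5], [-0.015, -0.023, 0, 0, 0.5], [-0.014, -0.022, 0, 0, 0.5], [0, 0, 0, -0.122, 0.5], [0, 0, 0, -0.122, 0.5], [0, 0, 0, -0.122, 0.5], [0, 0, 0, -0.122, 0.5], [0, 0, 0, -0.122, 0.5], [0, 0, 0, -0.122, 0.5], [0, 0, 0, -0.122, 0.5]]}}

```text
time_s: 16.77
eef_pos: [0.5498, 0.0699, 0.2204]
tool_rot: [-0.0, 1.0, -0.02, -0.001]
wrist_force: [0.4, -0.4, 1.5]
grip_width: 0.497
gripper_force: 0.0
```

>>> {"op": "carry_out", "data": {"plan": [[0, 0, 0, -0.122, 0], [0, 0, 0, -0.122, 0], [0, 0, 0, -0.122, 0], [0, 0, 0, -0.122, 0], [0, 0, 0, -0.122, 0], [0, 0, 0, -0.122, 0], [0, 0, 0, -0.122, 0], [0, 0, 0, -0.122, 0], [0, 0, 0, -0.122, 0], [0, 0, 0, -0.122, 0]]}}

```text
time_s: 17.6
eef_pos: [0.5498, 0.0699, 0.2204]
tool_rot: [-0.001, 0.831, 0.557, -0.001]
wrist_force: [-0.4, 0.3, -0.1]
grip_width: 0.008
gripper_force: 0.0
```

>>> {"op": "carry_out", "data": {"plan": [[0, 0, 0, -0.122, 0], [0, 0, 0, 0, 0], [0, 0, 0, 0, 0]]}}

```text
time_s: 17.85
eef_pos: [0.55, 0.0698, 0.2206]
tool_rot: [-0.0, 0.798, 0.602, -0.0]
wrist_force: [-0.0, -0.0, 0.3]
grip_width: 0.006
gripper_force: 0.0
```

Run:
```python
from h import *
c=camera("wrist")
for d in models.cut_out("wrist","level_center")[:3]: print(round(d["score"],2),np.round(d["xy"]),*[np.round(a,3) for a in rect(c,d["mask"],.118)])
for q in["bubble","level_center"]:
  for d in models.landmark_of("wrist",q)[:2]: print(q,d["score"],d["xy"],px2w(c,d["xy"],.117 if q=="bubble" else .098))
print(go([.55,.07,.22],1.3))
u,v=np.clip(np.array(w2px(c,[.57,.157,.117])).astype(int),[80,60],[560,340]);print(u,v)
cv2.imwrite("pics/w5.png",cv2.resize(c["image"][v-60:v+60,u-80:u+80],None,fx=5,fy=5,interpolation=cv2.INTER_CUBIC))
```

```text
0.74 [312.  83.] [0.57  0.158] [140.116  25.955] 1.303Traceback (most recent call last):
  File "<stdin>", line 5, in <module>
ValueError: it knows: candlestick, foot_grip, frame, key_bowl, level, level_center, mug, pebble, screwdriver, shelf_mid, tape_measure
```

Run:
```python
from h import *
c=camera("wrist")
u,v=np.array(w2px(c,[.57,.158,.117])).astype(int);print(u,v)
v0=max(v-60,0)
cv2.imwrite("pics/w5.png",cv2.resize(c["image"][v0:v0+120,u-60:u+60],None,fx=4,fy=4,interpolation=cv2.INTER_CUBIC));print(v0,u-60)
print(go([.57,.158,.22],1.3))
```

```text
309 97
37 249
(array([ 0.0904, -0.0052,  0.0008]), np.float64(-0.0067012633281278156), 'pos', array([0.5503, 0.0696, 0.2208]), 'yaw', np.float64(1.293), 't', 18.0)
```

View pics/w5.png

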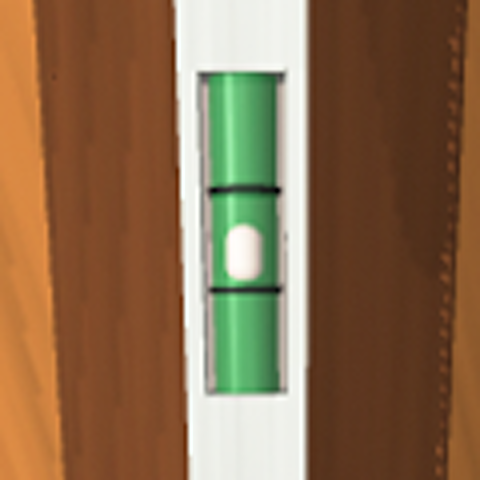

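>>> {"op": "carry_out", "data": {"plan": [[-0.027, -0.0014, 0, 0, 0.5], [-0.027, -0.0014, 0, 0, 0.5], [-0.0267, -0.0014, 0, -0.094, 0.5], [0, 0, 0, -0.12, 0.5], [0, 0, 0, -0.12, 0.5], [0, 0, 0, -0.12, 0.5], [0, 0, 0, -0.12, 0.5], [0, 0, 0, -0.12, 0.5], [0, 0, 0, -0.12, 0.5], [0, 0, 0, -0.12, 0.5]]}}

```text
time_s: 18.83
eef_pos: [0.5244, -0.007, 0.2209]
tool_rot: [-0.0, 0.439, 0.899, 0.0]
wrist_force: [0.1, -0.8, 0.3]
grip_width: 0.502
gripper_force: 0.0
```

>>> {"op": "carry_out", "data": {"plan": [[0, 0, 0.03, 0, 0.5], [0, 0, 0.02, 0, 0.5], [0, 0, 0, 0, 0.5], [0, 0, 0, 0, 0.5]]}}

```text
time_s: 19.17
eef_pos: [0.5243, -0.007, 0.1708]
tool_rot: [-0.001, 0.441, 0.898, -0.0]
wrist_force: [0.0, 0.5, -0.3]
grip_width: 0.499
gripper_force: 0.0
```

Run:
```python
from h import *
c=camera("wrist")
for d in models.cut_out("wrist","foot_grip")[:1]: print(round(d["score"],2),np.round(d["xy"]),*[np.round(a,3) for a in rect(c,d["mask"],.132)])
for d in models.landmark_of("wrist","foot_grip")[:1]: print(d["xy"],px2w(c,d["xy"],.116))
print(go([.5245,-.007,.102],2.24),ctrl.sense()["q"])
```

```text
0.86 [313. 216.] [ 0.522 -0.005] [15.75  56.253] 2.228
[315.2, 220.9] [ 0.52602902 -0.00869892  0.116     ]
(array([ 0.0005, -0.0004,  0.0703]), np.float64(-0.010737265343690794), 'pos', array([ 0.5251, -0.0072,  0.1723]), 'yaw', np.float64(2.229), 't', 19.32) [-2.39353209e-01  3.96254273e-01  1.47822304e+00 -7.90511989e-07
  1.26464024e+00 -8.97820872e-01]
```

Aligned. Descend, grip, turn back 0.6 rad, release and lift.

>>> {"op": "carry_out", "data": {"plan": [[0, 0, 0.018, 0, 0.5], [0, 0, 0.018, 0, 0.5], [0, 0, 0.018, 0, 0.5], [0, 0, 0.014, 0, 0.5], [0, 0, 0, 0, 0], [0, 0, 0, 0, 0], [0, 0, 0, 0, 0], [0, 0, 0, 0, 0], [0, 0, 0, 0, 0], [0, 0, 0, 0, 0]], "newtons": 40}}

```text
time_s: 20.15
eef_pos: [0.5238, -0.008, 0.1039]
tool_rot: [-0.0, 0.44, 0.898, -0.001]
wrist_force: [-6.5, -5.4, 5.1]
grip_width: 0.108
gripper_force: 40.0
```

>>> {"op": "carry_out", "data": {"plan": [[0, 0, 0, 0, 0], [0, 0, 0, -0.1, 0], [0, 0, 0, -0.1, 0], [0, 0, 0, -0.1, 0], [0, 0, 0, -0.1, 0], [0, 0, 0, -0.1, 0], [0, 0, 0, -0.1, 0], [0, 0, 0, -0.02, 0], [0, 0, 0, 0, 0]]}}

```text
time_s: 20.9
eef_pos: [0.5232, -0.0088, 0.1039]
tool_rot: [-0.001, 0.145, 0.989, -0.002]
wrist_force: [-10.8, -10.5, 8.0]
grip_width: 0.109
gripper_force: 40.0
```

>>> {"op": "carry_out", "data": {"plan": [[0, 0, 0, 0, 0.3], [0, 0, 0, 0, 0.5], [0, 0, 0, 0, 0.5], [0, 0, -0.02, 0, 0.5], [0, 0, -0.03, 0, 0.5], [0, 0, -0.04, 0, 0.5], [0, 0, -0.03, 0, 0.5], [0, 0, 0, 0.11, 0], [0, 0, 0, 0.12, 0], [0, 0, 0, 0.12, 0]]}}

```text
time_s: 21.73
eef_pos: [0.5246, -0.0068, 0.2236]
tool_rot: [0.001, 0.318, 0.948, 0.0]
wrist_force: [0.9, -0.3, -0.3]
grip_width: 0.294
gripper_force: 0.0
```

>>> {"op": "carry_out", "data": {"plan": [[0, 0, 0, 0.12, 0], [0, 0, 0, 0.12, 0], [0, 0, 0, 0.12, 0], [0, 0, 0, 0.12, 0], [0, 0, 0, 0.12, 0], [0, 0, 0, 0.12, 0], [0, 0, 0, 0.12, 0], [0, 0, 0, 0.12, 0], [0, 0, 0, 0.12, 0], [0, 0, 0, 0.12, 0]]}}

```text
time_s: 22.57
eef_pos: [0.5246, -0.0068, 0.223]
tool_rot: [-0.0, 0.798, 0.603, 0.0]
wrist_force: [0.3, -0.9, 0.7]
grip_width: 0.003
gripper_force: 0.0
```

Run:
```python
from h import *
s=ctrl.sense();print(go([.55,.07,.22],1.3),s["gripper_force"],s["grip_width"])
```

```text
(array([0.0808, 0.0035, 0.003 ]), np.float64(-0.0058323712501489045), 'pos', array([ 0.5246, -0.0068,  0.223 ]), 'yaw', np.float64(1.294), 't', 22.57) 0.0 0.0026512653898259648
```

>>> {"op": "carry_out", "data": {"plan": [[0.027, 0.0012, 0, 0, 0], [0.027, 0.0012, 0, 0, 0], [0.027, 0.0011, 0, 0, 0], [0, 0, 0, 0, 0], [0, 0, 0, 0, 0], [0, 0, 0, 0, 0], [0, 0, 0, 0, 0], [0, 0, 0, 0, 0], [0, 0, 0, 0, 0], [0, 0, 0, 0, 0]]}}

```text
time_s: 23.4
eef_pos: [0.5495, 0.0695, 0.223]
tool_rot: [0.0, 0.796, 0.605, 0.0]
wrist_force: [0.3, -0.5, -0.5]
grip_width: 0.004
gripper_force: 0.0
```

Run:
```python
from h import *
c=camera("wrist")
u,v=np.array(w2px(c,[.57,.158,.117])).astype(int)
v0=max(v-60,0)
cv2.imwrite("pics/w6.png",cv2.resize(c["image"][v0:v0+120,u-60:u+60],None,fx=4,fy=4,interpolation=cv2.INTER_CUBIC))
for d in models.cut_out("wrist","level_center")[:1]: print(round(d["score"],2),np.round(d["xy"]),*[np.round(a,3) for a in rect(c,d["mask"],.118)])
print(go([.57,.158,.125],1.3))
```

```text
0.7 [309.  85.] [0.57  0.158] [139.681  25.933] 1.302
(array([ 0.0905, -0.0039,  0.0979]), np.float64(-0.0006471731005301962), 'pos', array([0.5495, 0.0697, 0.2229]), 'yaw', np.float64(1.299), 't', 23.5)
```

View pics/w6.png

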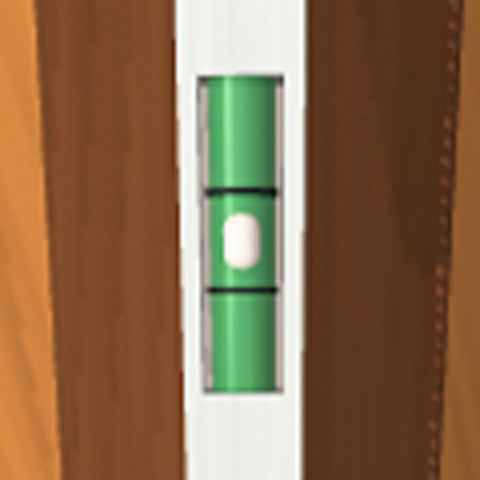

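>>> {"op": "carry_out", "data": {"plan": [[0.03, -0.0013, 0, 0, 0], [0.03, -0.0013, 0, 0, 0], [0.0305, -0.0013, 0, 0, 0], [0, 0, 0.03, 0, 0], [0, 0, 0.03, 0, 0], [0, 0, 0.025, 0, 0], [0, 0, 0.009, 0, 0], [0, 0, 0.002, 0, 0], [0, 0, 0, 0, 0], [0, 0, 0, 0, 0]]}}

```text
time_s: 24.33
eef_pos: [0.5708, 0.1582, 0.1285]
tool_rot: [0.001, 0.796, 0.605, 0.001]
wrist_force: [0.6, -0.8, -0.3]
grip_width: 0.004
gripper_force: 0.0
```

>>> {"op": "carry_out", "data": {"plan": [[0, 0, 0.0015, 0, 0], [0, 0, 0.0015, 0, 0], [0, 0, 0.001, 0, 0], [0, 0, 0, 0, 0]]}}

```text
time_s: 24.67
eef_pos: [0.57, 0.1583, 0.1231]
tool_rot: [0.0, 0.796, 0.605, 0.0]
wrist_force: [-0.4, 0.5, 0.6]
grip_width: 0.007
gripper_force: 0.0
```

>>> {"op": "carry_out", "data": {"plan": [[0, 0, 0.0015, 0, 0], [0, 0, 0.0015, 0, 0], [0, 0, 0.001, 0, 0], [0, 0, 0, 0, 0], [0, 0, 0, 0, 0]]}}

```text
time_s: 25.08
eef_pos: [0.57, 0.1583, 0.1188]
tool_rot: [-0.0, 0.796, 0.605, -0.0]
wrist_force: [0.1, 0.3, -0.8]
grip_width: 0.009
gripper_force: 0.0
```

>>> {"op": "carry_out", "data": {"plan": [[0, 0, 0.001, 0, 0], [0, 0, 0, 0, 0], [0, 0, 0, 0, 0]]}}

```text
time_s: 25.33
eef_pos: [0.5701, 0.1583, 0.1185]
tool_rot: [0.0, 0.796, 0.605, 0.0]
wrist_force: [-1.9, -0.6, 5.0]
grip_width: 0.001
gripper_force: 2.7
```

>>> {"op": "carry_out", "data": {"plan": [[0, 0, 0.0007, 0, 0], [0, 0, 0, 0, 0], [0, 0, 0, 0, 0], [0, 0, 0, 0, 0]]}}

```text
time_s: 25.67
eef_pos: [0.5702, 0.1583, 0.1184]
tool_rot: [0.0, 0.796, 0.605, 0.001]
wrist_force: [-3.0, -0.4, 10.7]
grip_width: 0.004
gripper_force: 5.3
```

>>> {"op": "carry_out", "data": {"plan": [[0, 0, 0, 0, 0], [0, 0, 0, 0, 0], [0, 0, 0, 0, 0], [0, 0, 0, 0, 0], [0, 0, 0, 0, 0], [0, 0, 0, 0, 0], [0, 0, 0, 0, 0], [0, 0, 0, 0, 0], [0, 0, 0, 0, 0], [0, 0, 0, 0, 0]]}}

```text
time_s: 26.5
eef_pos: [0.5702, 0.1583, 0.1184]
tool_rot: [0.0, 0.796, 0.605, 0.001]
wrist_force: [-3.5, -1.2, 10.9]
grip_width: 0.002
gripper_force: 5.3
```

Run:
```python
from h import *
c=camera("wrist");cv2.imwrite("pics/w7.png",c["image"]);print(ctrl.sense()["wrist_force"])
```

```text
[-4.66674413 -0.66785436 10.64138958]
```

View pics/w7.png

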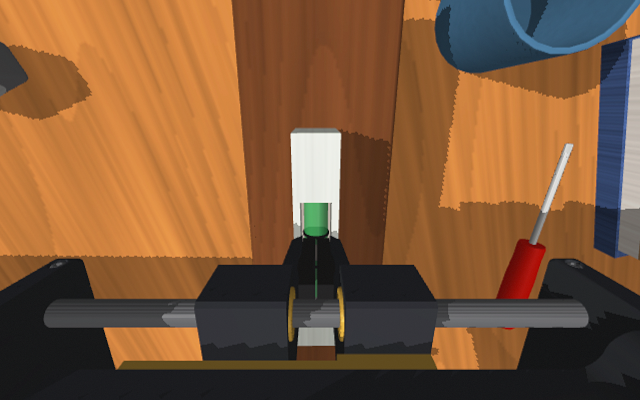

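The closed fingers press the upright level near (316,240), with the press steady at 10.7 N. Its green vial shows above the fingers and it stands in line with the shelf.

```bash
python3 -c "
from h import *
print(job.job_done())"
```

```text
the job is handed in; nothing more can be done
None
```

I handed the job in at about 27 s: the level is on the shelf, and I pressed it with about 11 N through the end. The bubble was centred just before the press, but the fingers then hid it, so I couldn't recheck it, and no verdict came back.

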